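# Lock the lid of the wide canister

## Robot

A 6-joint arm with a two-finger parallel gripper is mounted at the origin on the work surface. World frame = base frame: x ahead of the robot, y to its left, z up, the work surface at z = 0. Lengths are in m, angles in rad, forces in N, time in s.
With the tool pointing down it reaches from about 0.225 to 0.875 m from the base axis. Payload 3.4 kg.
Tool frame: the origin (TCP) lies at the very end of the fingers, on their centre line; the grasp point (between the pads) lies 19 mm behind it (manip.grasp_offset is the distance from the TCP to the grasp point, in m); x points along the fingers, y is the direction in which the jaws open and shut, and the axes are right-handed (so a half turn about x gives the same grasp; the last joint's range is limited). The gripper opens to 85 mm and grips with 20 to 120 N. Pads are 22 mm wide; open, the fingers measure 114 mm over their backs; the gripper's body (76 mm by 85 mm) begins 54 mm behind the grasp point. The pads swing forward as they close: fully open they stand 13 mm farther back than shut.
Start: joints at [1.194, 0.276, 1.505, -0, 1.361, -0.121], TCP at [0.146, 0.556, 0.231] pointing down, gripper open.
Joint ranges: [-2.89, 2.89], [-0.75, 2.08], [0.22, 2.7], [-1.18, 4.32], [0.11, 2.71], [-2.7, 2.7]. Speed limits (rad/s): [2.57, 2.57, 3.14, 3.14, 3.14, 3.14].

## Interface

Orientations are given as a unit quaternion [w, x, y, z].
In Python, from rig import manip gives the robot as it stands.
- The arm moves only by the tool step_arm, never from a script. Its argument "increments" is a list of rows, each an object with "grip": the opening, from 0 (shut) to 1 (fully open); "delta_pos": the shift along the world's x, y, z in m, a list of three; "twist": the turn about the world's z in degrees. A call has 1 to 10 rows; each row shifts and turns the commanded pose from where the row before left it; what a row does not reach is not made up. A row lasts 1/12 s, in which the tool goes at most 41.7 mm and 7.16 degrees, less where a joint would pass 70% of its speed; a pose out of reach is approached as far as the arm can. A call with a gripper value outside its range is refused whole. The fingers move at their own pace and stop on an object; "force" is the grip in N (left out, the last holds). Time passes only in rows, so rows that do not move let the fingers close. It gives the time, the measured TCP pose, the force and the opening at its end, in the units of the state.
- manip.get_state(): the state, without advancing time (a new reading comes with each control period).
- manip.get_image(name): name is "scene" or "side" or "wrist"; returns a dict with "img" (420x560x3 uint8, red, green, blue), "fx", "fy", "cx", "cy" (pixels), "rvec" (rotation vector, rad) and "tvec" (3), from world to camera coordinates, as OpenCV has them; the wrist camera has in their place "mount" (4x4, takes a point from camera to tool coordinates, whose origin is the TCP and whose axes are the tool frame's). Camera axes: x right, y down, z forward; pixel columns grow to the right and rows downward; lengths in m; the calibration is good to about 2 mm. A picture is of the moment at which its call begins: read the wrist's pose just before it. There is no depth.
- manip.sign_off(): hands the job in, once; it reports no verdict.
The state is a dict: "clock": time; "qpos": joint angles; "qd": joint speeds; "effort": joint torques, N m; "position": TCP position; "ee_rot": TCP orientation; "contact_force": force on the tool from outside, world axes, zero at the start; "moment": the same for the moment, N m; "width": finger opening in m.
Only numpy, scipy, OpenCV 4.12 (cv2) and the standard library are available. Lean on these libraries where they do the work, as an engineer would, in place of code of your own. Each camera call takes 0.05 s, during which the arm holds its last target. There are 200 camera calls.

## Task

Three steel storage canisters with twist-lock lids stand open among the jars on the pantry worktop. The widest, lowest one has just been filled: turn the knob on its lid clockwise until it clicks past its detent and stays locked, then let go. Leave the knobs of the two narrower canisters open.

Things in the scene. Friction and masses are not known exactly. Their poses are not given: they have to be found in the camera images.
- wide_knob_grip (a point): Grip point of the lid knob of the widest, lowest canister (160 mm across, 100 mm high, white lid; stands firm). The knob: a grey upright bar 56 long, 16 thick, 42 high on a turning disc 60 across, 8 high, at the lid's middle. The point is on the turning axis, 16 mm below the bar's top, 26 above the disc, 134 above the worktop; turns with the knob: x along the bar, y across it, z up.
- wide_knob (a joint): Turn of that knob, rad: 0 open (start), growing clockwise from above to the stop at 1.047 (60 degrees), locked. A sprung detent resists with up to 0.2 N m, hump at about 0.65: let go before it, the knob springs back to 0; past it, it snaps to 1.047 and stays. Two small grey studs on the lid, 37 mm from the axis, show where the bar's ends point when locked.
- medium_knob (a joint): Turn of the same kind of knob on the middle-sized canister (120 mm in diameter, 130 mm high, top of the knob 180 mm above the worktop), to be left open. In rad: 0 open (start), growing clockwise to 1.047, locked.
- slim_knob (a joint): Turn of the same kind of knob on the slimmest, tallest canister (92 mm in diameter, 160 mm high; top of the knob 210 mm above the worktop, the highest thing near the canisters), to be left open. In rad: 0 open (start), growing clockwise to 1.047, locked.
Not all that is in view belongs to the job. What is shaped like the part that bears wide_knob_grip but green or orange is not meant.

How it is judged:
By the outcome, as a careful person would: the job done as asked, in the order asked, and still so for the second after the job is handed in, with the robot touching nothing.
It also fails if it takes over 32 s, if anything falls off the work surface, if the arm or the gripper's body presses on something with over 40 N, if the wrist force passes 120 N, or if a joint passes its speed limit or range.

## Working session

There is one attempt and no reset: what is moved stays moved. The work goes in short steps, Python scripts to look and compute and a tool call to move; the robot and the scene stay as the last step left them, time stands still between calls to the robot, and variables do not carry over. Pictures are saved under pics/ and viewed, about 8 in all and at most 12, crops included, and the job is handed in when it is done.

Besides the shell and the picture viewer there is one more tool, called by a JSON object that holds its "method" and its "body", one argument or row to a line. step_arm: Moves the arm, as the interface text tells. Its arguments: {"type":"object","properties":{"increments":{"type":"array"},"force":{"type":"number"}},"required":["increments"]}

```bash
mkdir -p pics; cat > h.py <<'E'
import numpy as np, cv2
from rig import manip
from scipy.spatial.transform import Rotation as R
def cam(name):
    s=manip.get_state(); d=manip.get_image(name)
    K=np.array([[d['fx'],0,d['cx']],[0,d['fy'],d['cy']],[0,0,1.]])
    if name=='wrist':
        q=s['ee_rot']; T=np.eye(4); T[:3,:3]=R.from_quat([q[1],q[2],q[3],q[0]]).as_matrix(); T[:3,3]=s['position']
        M=T@np.array(d['mount']); Rc=M[:3,:3]; o=M[:3,3]
    else:
        Rw=cv2.Rodrigues(np.array(d['rvec'],float))[0]; Rc=Rw.T; o=-Rc@np.array(d['tvec'],float).ravel()
    return d['img'],K,Rc,o
def ray(K,Rc,o,uv,z):
    v=Rc@np.linalg.inv(K)@np.array([uv[0],uv[1],1.]); return o+v*(z-o[2])/v[2]
def proj(K,Rc,o,p):
    c=Rc.T@(np.array(p)-o); c=K@c; return c[:2]/c[2]
E
python3 - <<'E'
from h import *
for n in ('scene','side','wrist'):
    im,K,Rc,o=cam(n); np.savez('pics/'+n+'0.npz',im=im,K=K,Rc=Rc,o=o)
    cv2.imwrite(f'pics/{n}0.png',im[:,:,::-1]); print(n,o.round(3))
s=manip.get_state(); print(s)
E
```

```text
scene [1.3   0.355 1.   ]
side [ 0.101 -0.742  0.74 ]
wrist [0.073 0.576 0.373]
{'clock': 0.15, 'qpos': array([ 1.19399135e+00,  2.76458164e-01,  1.50583292e+00, -3.80082638e-06,
        1.36068265e+00, -1.21013916e-01]), 'qd': array([ 6.35859227e-04, -1.92858298e-03, -3.66393316e-03, -9.17068324e-05,
        2.09326028e-03,  1.36409671e-03]), 'effort': array([ 4.47356251e-04, -4.17147160e+01, -2.46032685e+01, -1.98244425e-04,
        7.66377576e-03, -1.82781798e-05]), 'position': array([0.14535363, 0.55592925, 0.23063735]), 'ee_rot': array([ 0.70121235,  0.08971559,  0.70145038, -0.09066271]), 'contact_force': array([-0.40653265, -0.23245335, -0.58831611]), 'moment': array([ 0.01918063, -0.02263291,  0.01021836]), 'width': 0.08517952338158202}
```

View pics/scene0.png

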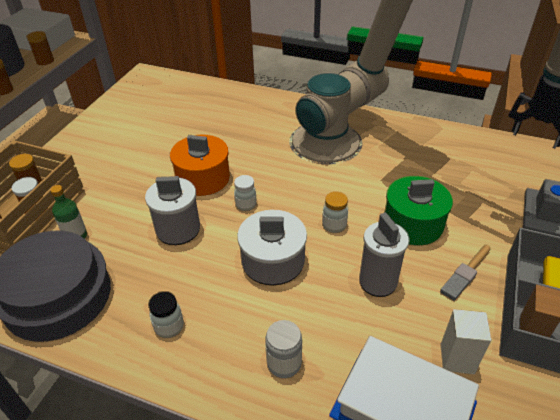

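View pics/side0.png

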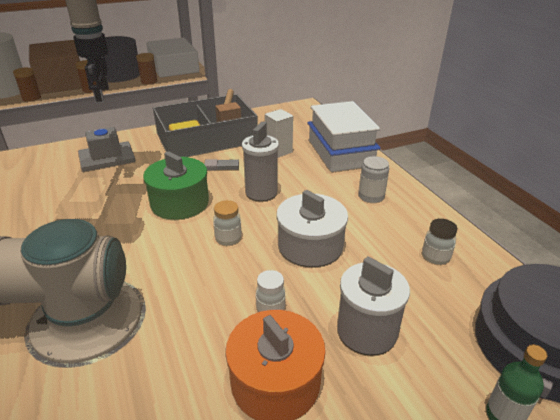

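The wide white canister is at scene (272,245) and side (312,225). The middle one is at scene (174,210) and the slim one at scene (382,258). Next I measure the wide one in both views.

```bash
python3 - <<'E'
from h import *
tiles=[]
for n,(x0,y0) in (('scene',(227,200)),('side',(267,180))):
    d=np.load(f'pics/{n}0.npz'); im=d['im']; c=(d['K'],d['Rc'],d['o'])
    crop=im[y0:y0+90,x0:x0+90]
    hsv=cv2.cvtColor(im,cv2.COLOR_RGB2HSV)
    m=((hsv[...,2]>150)&(hsv[...,1]<40)).astype(np.uint8); k=np.zeros_like(m); k[y0:y0+90,x0:x0+90]=1; m*=k
    cs=max(cv2.findContours(m,cv2.RETR_EXTERNAL,cv2.CHAIN_APPROX_NONE)[0],key=cv2.contourArea)
    P=np.array([ray(*c,p,0.1)[:2] for p in cv2.convexHull(cs)[:,0]])
    print(n,'circle',cv2.minEnclosingCircle((P*1000).astype(np.float32)), 'bbox',cv2.boundingRect(cs))
    tiles.append(cv2.resize(crop[:,:,::-1],None,fx=4.4,fy=4.4,interpolation=cv2.INTER_CUBIC))
cv2.imwrite('pics/crop0.png',np.hstack(tiles))
E
```

```text
scene circle ((523.2050170898438, 21.757959365844727), 82.18008422851562) bbox (238, 210, 69, 50)
side circle ((520.5736083984375, 20.496109008789062), 82.95526885986328) bbox (277, 194, 71, 43)
```

View pics/crop0.png

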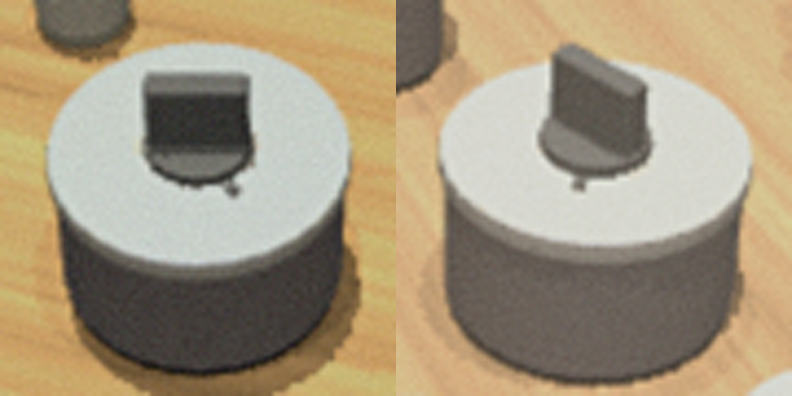

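```bash
python3 - <<'E'
from h import *
for n,(x0,y0),pts,st in (('scene',(227,200),[(145,84),(250,86)],(233,189)),('side',(267,180),[(566-396,53),(637-396,90)],(579-396,184))):
    d=np.load(f'pics/{n}0.npz'); c=(d['K'],d['Rc'],d['o'])
    P=[ray(*c,(p[0]/4.4+x0,p[1]/4.4+y0),0.15)[:2] for p in pts]
    v=P[1]-P[0]; print(n,np.round(P,3),'mid',np.mean(P,0).round(4),'len',np.linalg.norm(v).round(3),'ang',np.degrees(np.arctan2(v[1],v[0])).round(1))
    s=ray(*c,(st[0]/4.4+x0,st[1]/4.4+y0),0.102)[:2]; w=s-[.522,.021]; print(' stud',s.round(3),np.linalg.norm(w).round(3),np.degrees(np.arctan2(w[1],w[0])).round(1))
s=manip.get_state(); q=s['ee_rot']; print(R.from_quat([q[1],q[2],q[3],q[0]]).as_matrix().round(3))
# other canisters/neighbours
for nm,uv,z in (('slim',(388,232),.205),('med',(168,188),.175),('green',(422,190),.145),('ojar',(336,200),.07),('wjar',(245,185),.07),('jar',(284,330),.08),('blk',(164,300),.08)):
    d=np.load('pics/scene0.npz'); print(nm,ray(d['K'],d['Rc'],d['o'],uv,z).round(3))
E
```

```text
scene [[ 0.533 -0.001]
 [ 0.516  0.051]] mid [0.5244 0.0247] len 0.055 ang 108.4
 stud [0.546 0.052] 0.04 52.1
side [[ 0.511  0.04 ]
 [ 0.529 -0.005]] mid [0.5204 0.0176] len 0.048 ang -67.8
 stud [ 0.498 -0.007] 0.037 -130.8
[[-0.001  0.253  0.967]
 [-0.001  0.967 -0.253]
 [-1.    -0.001 -0.   ]]
slim [0.526 0.289 0.205]
med [ 0.534 -0.239  0.175]
green [0.301 0.331 0.145]
ojar [0.328 0.125 0.07 ]
wjar [ 0.354 -0.123  0.07 ]
jar [0.749 0.138 0.08 ]
blk [ 0.769 -0.132  0.08 ]
```

{"method": "step_arm", "body": {
  "increments": [
    {"grip": 1, "delta_pos": [0, 0, 0.04], "twist": 0},
    {"grip": 1, "delta_pos": [0.02, -0.03, 0], "twist": -5},
    {"grip": 1, "delta_pos": [0.02, -0.03, 0], "twist": -5},
    {"grip": 1, "delta_pos": [0.02, -0.03, 0], "twist": -5},
    {"grip": 1, "delta_pos": [0.02, -0.03, 0], "twist": -5},
    {"grip": 1, "delta_pos": [0.02, -0.03, 0], "twist": -5},
    {"grip": 1, "delta_pos": [0.02, -0.03, 0], "twist": -5},
    {"grip": 1, "delta_pos": [0.02, -0.03, 0], "twist": -5},
    {"grip": 1, "delta_pos": [0.02, -0.03, 0], "twist": -5},
    {"grip": 1, "delta_pos": [0.02, -0.03, 0], "twist": -5}
  ]
}}

```text
clock: 0.98
position: [0.3259, 0.2847, 0.2713]
ee_rot: [0.613, 0.353, 0.613, -0.353]
contact_force: [0.1, 0.1, 0.6]
width: 0.0854
```

{"method": "step_arm", "body": {
  "increments": [
    {"grip": 1, "delta_pos": [0.02, -0.03, 0], "twist": -5},
    {"grip": 1, "delta_pos": [0.02, -0.03, 0], "twist": -5},
    {"grip": 1, "delta_pos": [0.02, -0.03, 0], "twist": 0},
    {"grip": 1, "delta_pos": [0.02, -0.03, 0], "twist": 0},
    {"grip": 1, "delta_pos": [0.02, -0.03, 0], "twist": 0},
    {"grip": 1, "delta_pos": [0.02, -0.03, 0], "twist": 0},
    {"grip": 1, "delta_pos": [0.02, -0.03, 0], "twist": 0},
    {"grip": 1, "delta_pos": [0.02, -0.025, 0], "twist": 0},
    {"grip": 1, "delta_pos": [0.016, 0, -0.02], "twist": 0},
    {"grip": 1, "delta_pos": [0, 0, 0], "twist": 0}
  ]
}}

```text
clock: 1.82
position: [0.5029, 0.0495, 0.2482]
ee_rot: [0.579, 0.404, 0.581, -0.405]
contact_force: [-0.5, 0.7, -0.3]
width: 0.0855
```

```bash
python3 - <<'E'
from h import *
im,K,Rc,o=cam('wrist'); np.savez('pics/w1.npz',im=im,K=K,Rc=Rc,o=o)
im=im[:,:,::-1].copy()
for p in ((.522,.021,.15),(.522,.021,.108)): cv2.drawMarker(im,tuple(int(v) for v in proj(K,Rc,o,p)),(0,0,255),0,8,1)
cv2.imwrite('pics/w1.png',im)
s=manip.get_state(); print(s['clock'],s['position'],s['contact_force'],s['qpos'])
q=s['ee_rot']; print(R.from_quat([q[1],q[2],q[3],q[0]]).as_matrix().round(3))
E
```

```text
1.8667 [0.50122322 0.05051882 0.24920845] [-0.68219353 -1.0464841  -0.47505896] [-3.79771130e-02  1.60433086e-01  1.61499220e+00  3.15849384e-04
  1.37080119e+00 -3.91119453e-01]
[[-0.005  0.938  0.346]
 [ 0.     0.346 -0.938]
 [-1.    -0.004 -0.002]]
```

View pics/w1.png

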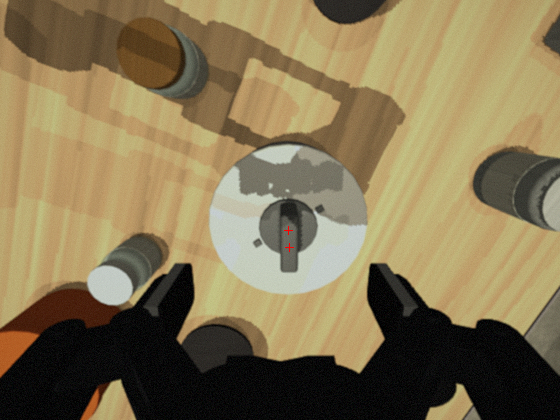

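The disc centre is at (288,228), with studs at (320,209) and (257,243). The bar runs vertically in the picture, about (289,205) to (289,271).

```bash
python3 - <<'E'
from h import *
d=np.load('pics/w1.npz'); c=(d['K'],d['Rc'],d['o']); im=d['im']
a,b=ray(*c,(320,209),.102)[:2],ray(*c,(257,243),.102)[:2]; v=a-b
print('studs mid',(a+b)/2,np.linalg.norm(v),np.degrees(np.arctan2(v[1],v[0])))
print('disc',ray(*c,(288,228),.108)[:2])
p,q=ray(*c,(289,205),.15)[:2],ray(*c,(289.5,271),.15)[:2]; v=p-q; print('bar',(p+q)/2,np.linalg.norm(v),np.degrees(np.arctan2(v[1],v[0])))
hsv=cv2.cvtColor(im,cv2.COLOR_RGB2HSV)
m=((hsv[...,2]>75)&(hsv[...,1]<45)).astype(np.uint8); m[:140]=0;m[300:]=0;m[:,:200]=0;m[:,380:]=0
cs=max(cv2.findContours(m,cv2.RETR_EXTERNAL,cv2.CHAIN_APPROX_NONE)[0],key=cv2.contourArea)
P=np.array([ray(*c,p,0.1)[:2] for p in cv2.convexHull(cs)[:,0]])
print(cv2.minEnclosingCircle((P*1000).astype(np.float32)))
for p in ((.522,.021,.15),(.522,.021,.108)): print(proj(*c,p))
cv2.imwrite('pics/w1c.png',cv2.resize(im[180:290,230:350,::-1],None,fx=5,fy=5,interpolation=cv2.INTER_CUBIC))
E
```

```text
studs mid [0.52104539 0.02302226] 0.07470449597679547 50.21797906969415
disc [0.52085704 0.02338714]
bar [0.51911346 0.02856844] 0.06204290037354048 111.0808545817548
((520.354248046875, 24.35645866394043), 82.44617462158203)
[289.29059377 247.69588109]
[288.22643949 230.43497174]
```

View pics/w1c.png

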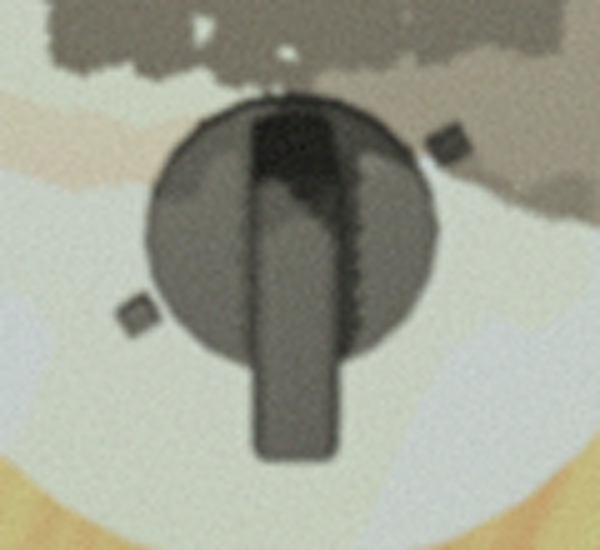

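{"method": "step_arm", "body": {
  "increments": [
    {"grip": 1, "delta_pos": [0.01, -0.014, 0]},
    {"grip": 1, "delta_pos": [0.01, -0.014, 0]},
    {"grip": 1, "delta_pos": [0, 0, -0.03]},
    {"grip": 1, "delta_pos": [0, 0, -0.03]},
    {"grip": 1, "delta_pos": [0, 0, -0.03]},
    {"grip": 1, "delta_pos": [0, 0, -0.02]},
    {"grip": 1, "delta_pos": [0, 0, -0.012]},
    {"grip": 1, "delta_pos": [0, 0, -0.01]},
    {"grip": 1, "delta_pos": [0, 0, 0]},
    {"grip": 1, "delta_pos": [0, 0, 0]}
  ]
}}

```text
schema error: expected keys grip, delta_pos, twist
```

```bash
python3 - <<'E'
from h import *
im,K,Rc,o=cam('wrist'); cv2.imwrite('pics/w2.png',im[:,:,::-1])
s=manip.get_state(); print(s['clock'],s['position'],s['contact_force'],s['moment'])
E
```

```text
1.9167 [0.50068363 0.05117037 0.25018712] [ 0.18134779 -0.53914705 -0.35847166] [-0.0053889   0.00418322 -0.02771072]
```

View pics/w2.png

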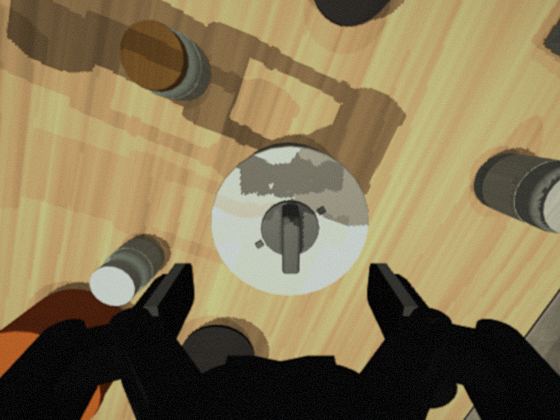

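The call was refused because the twist key was missing, so nothing moved and the view is unchanged. I repeat it with twist included.

{"method": "step_arm", "body": {
  "increments": [
    {"grip": 1, "delta_pos": [0.01, -0.014, 0], "twist": 0},
    {"grip": 1, "delta_pos": [0.01, -0.014, 0], "twist": 0},
    {"grip": 1, "delta_pos": [0, 0, -0.03], "twist": 0},
    {"grip": 1, "delta_pos": [0, 0, -0.03], "twist": 0},
    {"grip": 1, "delta_pos": [0, 0, -0.03], "twist": 0},
    {"grip": 1, "delta_pos": [0, 0, -0.02], "twist": 0},
    {"grip": 1, "delta_pos": [0, 0, -0.012], "twist": 0},
    {"grip": 1, "delta_pos": [0, 0, -0.01], "twist": 0},
    {"grip": 1, "delta_pos": [0, 0, 0], "twist": 0},
    {"grip": 1, "delta_pos": [0, 0, 0], "twist": 0}
  ]
}}

```text
clock: 2.75
position: [0.5214, 0.0239, 0.1199]
ee_rot: [0.581, 0.404, 0.581, -0.403]
contact_force: [0.3, -1.0, 1.1]
width: 0.0856
```

```bash
python3 - <<'E'
from h import *
im,K,Rc,o=cam('wrist'); cv2.imwrite('pics/w3.png',im[:,:,::-1])
s=manip.get_state(); print(s['clock'],s['position'],s['contact_force'],s['moment'])
E
```

```text
2.8 [0.52203971 0.02370577 0.12047572] [ 0.03257566  0.14435472 -0.78352877] [ 0.00821369 -0.08396973 -0.02056079]
```

View pics/w3.png

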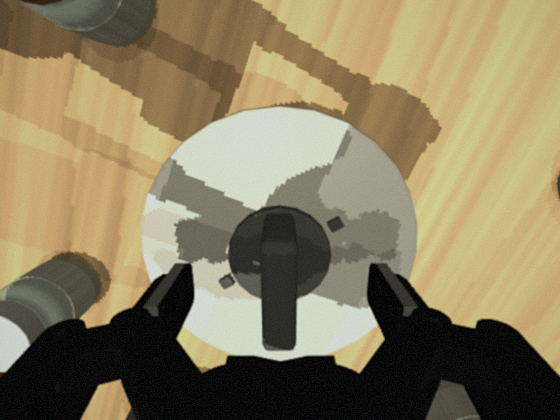

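The bar, at column 280, is centred between the pads and aligned with them. Close the fingers.

{"method": "step_arm", "body": {
  "increments": [
    {"grip": 0, "delta_pos": [0, 0, -0.002], "twist": 0},
    {"grip": 0, "delta_pos": [0, 0, 0], "twist": 0},
    {"grip": 0, "delta_pos": [0, 0, 0], "twist": 0},
    {"grip": 0, "delta_pos": [0, 0, 0], "twist": 0},
    {"grip": 0, "delta_pos": [0, 0, 0], "twist": 0},
    {"grip": 0, "delta_pos": [0, 0, 0], "twist": 0},
    {"grip": 0, "delta_pos": [0, 0, 0], "twist": 0},
    {"grip": 0, "delta_pos": [0, 0, 0], "twist": 0},
    {"grip": 0, "delta_pos": [0, 0, 0], "twist": 0},
    {"grip": 0, "delta_pos": [0, 0, 0], "twist": 0}
  ],
  "force": 60
}}

```text
clock: 3.63
position: [0.5209, 0.023, 0.1177]
ee_rot: [0.58, 0.403, 0.581, -0.404]
contact_force: [-3.2, -1.6, 5.4]
width: 0.0156
```

{"method": "step_arm", "body": {
  "increments": [
    {"grip": 0, "delta_pos": [0, 0, 0], "twist": -5},
    {"grip": 0, "delta_pos": [0, 0, 0], "twist": -5},
    {"grip": 0, "delta_pos": [0, 0, 0], "twist": -5},
    {"grip": 0, "delta_pos": [0, 0, 0], "twist": -5},
    {"grip": 0, "delta_pos": [0, 0, 0], "twist": -5},
    {"grip": 0, "delta_pos": [0, 0, 0], "twist": -5},
    {"grip": 0, "delta_pos": [0, 0, 0], "twist": -5},
    {"grip": 0, "delta_pos": [0, 0, 0], "twist": -5},
    {"grip": 0, "delta_pos": [0, 0, 0], "twist": -5},
    {"grip": 0, "delta_pos": [0, 0, 0], "twist": -5}
  ]
}}

```text
clock: 4.47
position: [0.521, 0.023, 0.1178]
ee_rot: [-0.354, -0.612, -0.354, 0.612]
contact_force: [-3.2, -1.1, 5.2]
width: 0.0149
```

{"method": "step_arm", "body": {
  "increments": [
    {"grip": 0, "delta_pos": [0, 0, 0], "twist": -4},
    {"grip": 0, "delta_pos": [0, 0, 0], "twist": -4},
    {"grip": 0, "delta_pos": [0, 0, 0], "twist": -2},
    {"grip": 0, "delta_pos": [0, 0, 0], "twist": 0},
    {"grip": 0, "delta_pos": [0, 0, 0], "twist": 0},
    {"grip": 0, "delta_pos": [0, 0, 0], "twist": 0}
  ]
}}

```text
clock: 4.97
position: [0.521, 0.0229, 0.1177]
ee_rot: [-0.301, -0.64, -0.301, 0.64]
contact_force: [-2.7, -0.9, 5.8]
width: 0.0153
```

```bash
python3 - <<'E'
from h import *
im,K,Rc,o=cam('wrist'); cv2.imwrite('pics/w4.png',im[:,:,::-1])
s=manip.get_state(); print(s['clock'],s['position'],s['contact_force'],s['moment'],s['width'],s['qpos'])
q=s['ee_rot']; print(R.from_quat([q[1],q[2],q[3],q[0]]).as_matrix().round(3))
E
```

```text
5.0167 [0.52104564 0.02295549 0.11773111] [-2.59280764 -0.73454738  6.47851038] [-0.30235099  0.34985162  0.04666745] 0.015111798567213128 [-8.88049629e-02  2.88411093e-01  1.79231242e+00 -1.01917835e-03
  1.06140215e+00  6.03421661e-01]
[[-0.001  0.77  -0.638]
 [-0.001 -0.638 -0.77 ]
 [-1.     0.     0.001]]
```

View pics/w4.png

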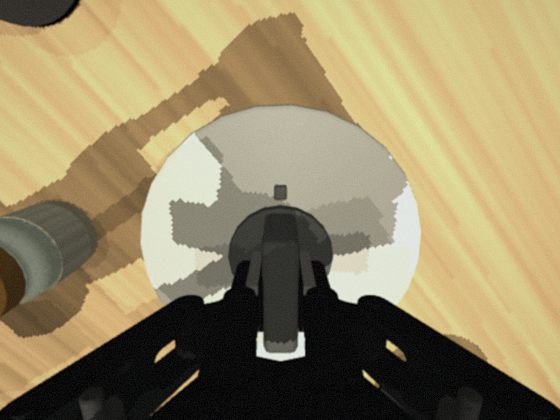

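The stud at (280,192) now lines up with the bar. I nudge to the stop, then release and rise.

{"method": "step_arm", "body": {
  "increments": [
    {"grip": 0, "delta_pos": [0, 0, 0], "twist": -2},
    {"grip": 0, "delta_pos": [0, 0, 0], "twist": 0},
    {"grip": 0.7, "delta_pos": [0, 0, 0], "twist": 0},
    {"grip": 0.7, "delta_pos": [0, 0, 0], "twist": 0},
    {"grip": 0.7, "delta_pos": [0, 0, 0], "twist": 0},
    {"grip": 0.7, "delta_pos": [0, 0, 0], "twist": 0},
    {"grip": 0.7, "delta_pos": [0, 0, 0], "twist": 0},
    {"grip": 0.7, "delta_pos": [0, 0, 0], "twist": 0},
    {"grip": 0.7, "delta_pos": [0, 0, 0], "twist": 0},
    {"grip": 0.7, "delta_pos": [0, 0, 0], "twist": 0}
  ]
}}

```text
clock: 5.85
position: [0.5215, 0.0233, 0.1173]
ee_rot: [0.29, 0.645, 0.289, -0.645]
contact_force: [-0.5, -0.0, -0.4]
width: 0.06
```

{"method": "step_arm", "body": {
  "increments": [
    {"grip": 0.7, "delta_pos": [0, 0, 0.01], "twist": 0},
    {"grip": 0.7, "delta_pos": [0, 0, 0.02], "twist": 0},
    {"grip": 0.7, "delta_pos": [0, 0, 0.03], "twist": 0},
    {"grip": 0.7, "delta_pos": [0, 0, 0.03], "twist": 0},
    {"grip": 0.7, "delta_pos": [0, 0, 0.03], "twist": 0},
    {"grip": 0.7, "delta_pos": [0, 0, 0.03], "twist": 0},
    {"grip": 0.7, "delta_pos": [0, 0, 0.02], "twist": 0},
    {"grip": 0.7, "delta_pos": [0, 0, 0], "twist": 0},
    {"grip": 0.7, "delta_pos": [0, 0, 0], "twist": 0},
    {"grip": 0.7, "delta_pos": [0, 0, 0], "twist": 0}
  ]
}}

```text
clock: 6.68
position: [0.5208, 0.0234, 0.2868]
ee_rot: [-0.289, -0.645, -0.29, 0.645]
contact_force: [-0.1, -0.7, -0.5]
width: 0.0594
```

```bash
python3 - <<'E'
from h import *
im,K,Rc,o=cam('wrist'); np.savez('pics/w5.npz',im=im,K=K,Rc=Rc,o=o); a=im[:,:,::-1]; b=cam('scene')[0][:,:,::-1]
cv2.imwrite('pics/w5.png',np.hstack([cv2.resize(a,(400,300)),cv2.resize(b,(400,300))]))
s=manip.get_state(); print(s['clock'],s['position'],s['contact_force'],s['width'])
E
```

```text
6.7833 [0.52056768 0.02339919 0.28593859] [-0.1489747  -0.11329257  0.56582771] 0.05978721674868644
```

View pics/w5.png

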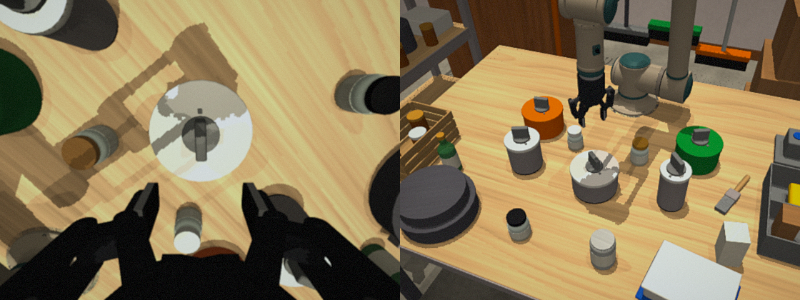

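After release the bar stays in line with the stud at (200,111), and the other knobs look unchanged. I hand the job in.

```bash
python3 -c "
from rig import manip
print(manip.sign_off())"
```

```text
the job is handed in; nothing more can be done
None
```

The knob on the wide white canister is turned and locked, and the job is handed in. I gripped it at 60 N, turned it 60° clockwise plus a 2° nudge to the stop, then released it and lifted clear.

- **Lock:** about a second after I let go, the wrist picture shows the bar still in line with the lid stud. I judged this by eye and did not measure the angle again.
- **Other canisters:** the medium and slim knobs look unchanged in the scene picture, also by eye. The arm did not go near them.
- **Limits:** the clock stood at 6.8 s at the last reading. Contact force readings stayed under about 7 N and were about 0.6 N after release.

One move call was refused for a missing key before anything moved, and I sent it again. No check failed or disagreed.

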